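Roll a wooden rod into the vee of a craft jig and clamp it

TASK

Roll the round wooden rod along the jig's board and up the ramp until it drops into the vee, about midway along it; push it gently (under 15 N) without gripping it or lifting it off the board, then let go so that it centres itself. After that press the hold-down lever down until the rubber foot's spring is about half squeezed on the rod (never bottomed), leave it holding there and move away. Do not disturb the jar, the tape or the box.

Things in the scene. Friction and masses are not known exactly. Their poses are not given: they have to be found in the camera images.
- vee_seat (a point): Where the rod's centre must come to rest in the vee of the fixed plywood jig; 35 mm above the table, half-way along the 190 mm long, 120 degree aluminium-faced vee. Its axes are the jig's: x along the vee, y the rolling direction (from the open run to the vee), z up. The vee's far face rises to y +40 mm, 33 mm above the table.
- crest (a point): Middle of the vee's near edge, 16 mm before vee_seat in jig y, 19 mm above the table (axes as vee_seat). A rod on it has its centre 41 mm up. Before it a ramp slopes down 60 mm in y to the flat run (board top 15 mm above the table), which ends in a 10 mm high stop rib 243 mm before the crest. A rod left on the ramp rolls back.
- rod_center (a point): Centre of the loose plain wooden rod, 44 mm in diameter, 220 mm long, about 0.15 kg, soft wood that dents above 15 N, lying on the flat run roughly parallel to the vee (within 0.1 rad), its centre 37 mm above the table; x is its length axis. Rubbery fingers drag on it and can make it bind: ease up and push again.
- rod: The same rod; origin on its surface, which turns as it rolls: use rod_center.
- clamp_arm: The steel hold-down lever with its foot. Origin on the hinge axis (along jig x), at x +85, y +70, z +52 mm from vee_seat; the bar runs along its own -y, over the vee. Starts raised 0.55 to 0.85 rad above level; can go to 0.3 below. The hinge is stiff (0.9 N m, about 8 N at the handle) and stays where left. x +85 mm is the end of the vee away from the robot.
- foot_mount (a point): Point on the lever bar's middle line, 70 mm from the hinge axis. Under it hangs a rubber foot, 20 mm wide, on a spring of 2 N/mm with 8 mm travel: half squeezed = 4 mm = 8 N. Its screw is set differently each time and not measured: the foot's face lies 25 to 35 mm below this point, so the touch on the rod must be felt.
- handle (a point): Centre of the lever's handle, a wooden cross bar 18 mm in diameter, 44 mm long along jig x, 115 mm from the hinge axis. Pressed from above it swings down in an arc; at level it is 87 mm above the table. Foot and seated rod meet at -0.07 to +0.08 rad; from the touch the push rises about 0.7 N per mm of handle travel, and half squeezed is about 6.5 mm past it.
- jar: Glass jar with pens standing on the table beyond the vee, 76 mm in diameter, 95 mm high, pens to 200 mm; origin under its centre. Leave alone.
- tape: Roll of paper tape lying on the table beside the jig, 84 mm across, 24 mm high; origin under its centre. Leave alone.
- box: Clear open box of glue tubes on the table beside the jig, 130 x 190 x 60 mm high; origin under its centre. Leave alone.
Not all that is in view belongs to the job. There is more than one size of the rod; the job needs the middle-sized.

How it is judged (in metres and radians):
On the way:
1. the rod lies let go, at rest and centred in the vee, with the lever still up off it (y of rod_center in the frame of vee_seat between -0.003 and 0.003 m and z of rod_center in the frame of vee_seat between -0.003 and 0.003 m and angle between the x axis of rod_center and the x axis of vee_seat, either way round below 0.03 rad and contact force between anything else and clamp_arm below 0.2 N and contact force between each of the arm, the fingers and rod below 0.05 N and linear speed of rod below 0.01 m/s), for 0.3 s.
At the end, for the whole second after the job is handed in: The rod rests in the vee with its centre within 3 mm of the seat across the vee and in height, within 30 mm along it and parallel within 0.03 rad; the lever's foot holds it with 4 to 12 N (spring squeezed 2 to 6 mm of 8) by itself (y of rod_center in the frame of vee_seat between -0.003 and 0.003 m and z of rod_center in the frame of vee_seat between -0.003 and 0.003 m and x of rod_center in the frame of vee_seat between -0.03 and 0.03 m and angle between the x axis of rod_center and the x axis of vee_seat, either way round below 0.03 rad and contact force between clamp_arm and rod between 4 and 12 N and linear speed of rod below 0.01 m/s); the robot touches nothing.
It fails at once if the rod is lifted off the board (centre over 52 mm above the table) (height (world z) of rod_center above 0.052 m).
It fails at once if the robot pushes or grips the rod with more than 15 N (contact force between any of the fingers, the arm and rod above 15 N).
It fails at once if the foot's spring is bottomed on the rod (over 15.5 N) (contact force between clamp_arm and rod above 15.5 N).
It fails at once if the clamp is pressed on a rod that is not centred (contact force between clamp_arm and rod above 2 N and (y of rod_center in the frame of vee_seat below -0.004 m or y of rod_center in the frame of vee_seat above 0.004 m)).
It fails at once if the jar, tape or box is moved by more than 20 mm (distance of any of jar, tape, box from where it was at the start of the episode above 0.02 m).
It also fails if it takes over 72 s, if anything falls off the work surface, if the arm or the gripper's body presses on something with over 40 N, if the wrist force passes 120 N, or if a joint passes its speed limit or range.

ROBOT

A 6-joint arm with a two-finger parallel gripper is mounted at the origin on the work surface. World frame = base frame: x ahead of the robot, y to its left, z up, the work surface at z = 0. Lengths are in mm, angles in degrees, forces in N, time in s.
With the tool pointing down it reaches from about 350 to 850 mm from the base axis. Payload 8.1 kg.
Tool frame: the origin (TCP) lies between the finger pads; the fingertips stand 11 mm ahead of it and the grasp point (between the pads) lies 8 mm behind it; z points along the fingers, y is the line along which they close (so a half turn about z gives the same grasp; the last joint's range is limited). The gripper opens to 85 mm and grips with 20 to 120 N. Pads are 22 mm wide; open, the fingers measure 114 mm over their backs; the gripper's body (76 mm by 85 mm) begins 54 mm behind the grasp point. The pads swing forward as they close: fully open they stand 13 mm farther back than shut.
Start: joints at [70.795, 7.471, 85.268, -0, 87.261, -4.893], TCP at [148.304, 581.387, 242.292] pointing down, gripper open.
Joint ranges: [-169.43, 169.43], [-51.17, 129.36], [1.28, 143.12], [-76.62, 256.62], [0, 156.53], [-152.29, 152.29]. Speed limits (degrees/s): [136.94, 136.94, 159.86, 180, 180, 180].

INTERFACE

Orientations are given as [roll, pitch, yaw] about the fixed x, y, z axes, in that order (R = Rz(yaw) Ry(pitch) Rx(roll)).
In Python, from bench import r, snapshot, get_calibration gives the robot as it stands.
- The arm moves only by the tool step_arm, never from a script. Its argument "rows" is a list of rows, each a list of 2 entries, a list of its own where there are three numbers: the shift along the tool's x, y, z in mm, then the turn about the tool's z in degrees. In form: [[[tx, ty, tz], yaw], ...]. A call has 1 to 12 rows; each row is the pose to reach, as a shift and turn from the pose commanded when the call began, along the tool's axes at that moment; what a row does not reach only later rows make up. A row lasts 1/10 s, in which the tool goes at most 50 mm and 8.59 degrees, less where a joint would pass 70% of its speed; a pose out of reach is approached as far as the arm can. A call with a gripper value outside its range is refused whole. "fingers" is the opening, from 0 (shut) to 1 (fully open), set as the call begins (left out, the last holds). The fingers move at their own pace and stop on an object; "squeeze" is the grip in N (left out, the last holds). Time passes only in rows, so rows that repeat a pose let the fingers close. It gives the time, the measured TCP pose, the force, the opening and the grip force at its end, in the units of the state.
- r.sense(): the state, without advancing time (a new reading comes with each control period).
- snapshot(name): name is "scene" or "side" or "wrist"; returns the picture (384x512x3 uint8, blue, green, red); there is no depth.
- get_calibration(name): a dict with "fovy" (degrees; the focal length in pixels is half the picture's height over the tangent of half this angle, whatever the lens; pixels are square), "cx", "cy" (the principal point, pixels), "dist" ([k1, k2, p1, p2, k3] as OpenCV has them; the pictures are not rectified), "eye" and "orientation" of the camera in the world. Camera axes: x right, y up, looking along -z (the intrinsics and any distortion apply to the point x, -y, -z); pixel columns grow to the right and rows downward; lengths in mm; the calibration is good to about 2 mm. A picture is of the moment at which its call begins: read the wrist's pose just before it. get_calibration takes no time and is no camera call; for the wrist camera it gives the pose at the moment of the call.
- r.hand_in(): hands the job in; it is judged then, once.
The state is a dict: "time": time; "joint_pos": joint angles; "qd": joint speeds; "joint_efforts": joint torques, N m; "tool_pos": TCP position; "tcp_rot": TCP orientation; "ft_force": force on the tool from outside, world axes, zero at the start; "wrist_torque": the same for the moment, N m; "finger_gap": finger opening in mm; "grip_force": force on a finger pad.
Only numpy, scipy, OpenCV 4.12 (cv2) and the standard library are available. Lean on these libraries where they do the work, as an engineer would, in place of code of your own. Each camera call takes 0.05 s, during which the arm holds its last target. There are 200 camera calls.

## Working session

There is one attempt and no reset: what is moved stays moved. The work goes in short steps, Python scripts to look and compute and a tool call to move; the robot and the scene stay as the last step left them, time stands still between calls to the robot, and variables do not carry over. Pictures are saved under pics/ and viewed, at most 10 in all, crops included, and the job is handed in when it is done.

Besides the shell and the picture viewer there is one more tool, called after ">>>" as a command line: name --argument value ..., lists and objects as JSON in quotes. step_arm: Moves the arm, as the interface text tells. Its arguments: {"type":"object","properties":{"rows":{"type":"array"},"fingers":{"type":"number"},"squeeze":{"type":"number"}},"required":["rows"]}

```bash
mkdir -p pics; ls; python3 - <<'E'
from bench import r,snapshot,get_calibration
import cv2,numpy as np
s=r.sense();print({k:np.round(v,2) for k,v in s.items()})
for n in("scene","side"):
    i=snapshot(n);cv2.imwrite(f"pics/{n}0.png",i);print(n,get_calibration(n))
E
```

```text
pics
{'time': np.float64(0.0), 'joint_pos': array([70.8 ,  7.51, 85.33,  0.  , 87.26, -4.89]), 'qd': array([-0.04,  0.03, -0.05, -0.1 ,  0.03,  0.01]), 'joint_efforts': array([-0.000e+00, -5.694e+01, -5.005e+01, -0.000e+00,  1.000e-02,
       -0.000e+00]), 'tool_pos': array([148.11, 580.89, 241.25]), 'tcp_rot': array([-1.7990e+02, -1.0000e-02,  1.6569e+02]), 'ft_force': array([-0.96,  0.48, -0.44]), 'wrist_torque': array([-0.03,  0.01,  0.06]), 'grip_force': np.float64(0.0), 'finger_gap': np.float64(85.59)}
scene {'fovy': 49.811457311838296, 'cx': 247.51880575632927, 'cy': 191.610440756858, 'dist': array([-0.03333338,  0.        ,  0.        ,  0.        ,  0.        ]), 'eye': array([1086.80113313,  822.81344405,  841.47672658]), 'orientation': array([ 53.76962587,   0.20264385, 144.72619251])}
side {'fovy': 54.239491003066114, 'cx': 255.52834716902643, 'cy': 194.2801833974233, 'dist': array([0.02398819, 0.        , 0.        , 0.        , 0.        ]), 'eye': array([ 365.00114529, -890.63135268,  873.24782006]), 'orientation': array([47.72881293, -0.16372828, -8.9659781 ])}
```

View pics/scene0.png

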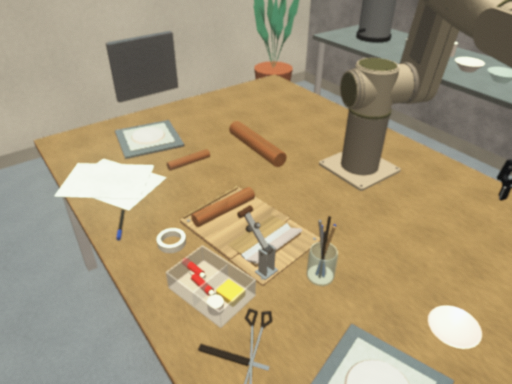

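View pics/side0.png

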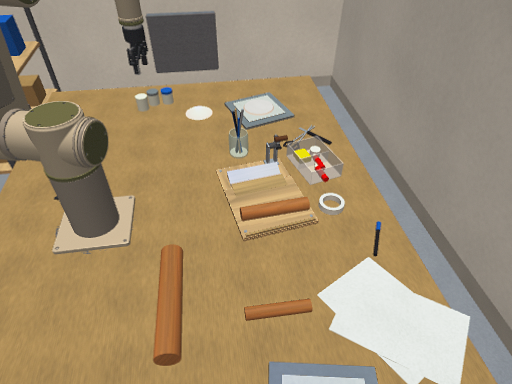

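The scene view shows the job's rod on the jig at about (225,206), with the vee at (272,245) and the lever post at (266,262). The side view has the rod at (275,208) and the vee at (254,173). The bigger and smaller rods lie off the jig.

```bash
cat > h.py <<'E'
from bench import r,snapshot,get_calibration
import cv2,numpy as np
from scipy.spatial.transform import Rotation as R
def cam(n):
    c=get_calibration(n);f=192/np.tan(np.radians(c['fovy']/2))
    K=np.array([[f,0,c['cx']],[0,f,c['cy']],[0,0,1]])
    return K,c['dist'],np.array(c['eye']),R.from_euler('xyz',c['orientation'],degrees=True).as_matrix()
def ray(c,p):
    K,d,e,M=c
    u=cv2.undistortPoints(np.array(p,float).reshape(-1,1,2),K,d).reshape(-1,2)
    return e,np.c_[u[:,0],-u[:,1],-np.ones(len(u))]@M.T
def onz(c,p,z):
    e,d=ray(c,p);return e+d*((z-e[2])/d[:,2:])
def proj(c,P):
    K,d,e,M=c
    q=(np.atleast_2d(P)-e)@M*[1,-1,-1]
    return cv2.projectPoints(q,np.zeros(3),np.zeros(3),K,d)[0].reshape(-1,2)
def tri(c1,p1,c2,p2):
    e1,d1=ray(c1,[p1]);e2,d2=ray(c2,[p2]);d1=d1[0];d2=d2[0]
    t=np.linalg.lstsq(np.c_[d1,-d2],e2-e1,rcond=None)[0]
    a=e1+t[0]*d1;b=e2+t[1]*d2;return (a+b)/2,np.linalg.norm(a-b)
E
python3 - <<'E'
from h import *
for n,roi,z0 in(("scene",(170,175,340,300),0),("side",(205,120,365,245),0)):
    i=cv2.imread(f"pics/{n}0.png");c=cam(n);x0,y0,x1,y1=roi
    hsv=cv2.cvtColor(i,cv2.COLOR_BGR2HSV)
    for nm,lo,hi,z in(("rod",(3,130,70),(14,255,200),37),("vee",(0,0,170),(180,45,255),18)):
        m=cv2.inRange(hsv,lo,hi);k=np.zeros_like(m);k[y0:y1,x0:x1]=m[y0:y1,x0:x1]
        for q in cv2.findContours(k,0,2)[0]:
            if cv2.contourArea(q)>60:
                b=cv2.boxPoints(cv2.minAreaRect(q));ctr=cv2.minAreaRect(q)[0]
                print(n,nm,cv2.contourArea(q),b.round(1).tolist(),'z%d'%z,onz(c,[ctr],z).round(0).tolist(),onz(c,b,z)[:,:2].round(0).tolist())
    cr=i[y0:y1,x0:x1];cv2.imwrite(f"pics/{n}c.png",cv2.resize(cr,None,fx=4.5,fy=4.5,interpolation=cv2.INTER_CUBIC))
E
```

```text
scene rod 744.0 [[190.1999969482422, 214.39999389648438], [249.39999389648438, 184.8000030517578], [255.39999389648438, 196.8000030517578], [196.1999969482422, 226.39999389648438]] z37 [[561.0, -60.0, 37.0]] [[666.0, -81.0], [428.0, -103.0], [451.0, -37.0], [679.0, -21.0]]
scene vee 511.5 [[168.89999389648438, 287.6000061035156], [180.89999389648438, 269.6000061035156], [222.89999389648438, 297.6000061035156], [210.89999389648438, 315.6000061035156]] z18 [[796.0, 181.0, 18.0]] [[845.0, 127.0], [790.0, 89.0], [749.0, 234.0], [802.0, 263.0]]
scene vee 237.5 [[306.0, 281.1000061035156], [309.20001220703125, 263.6000061035156], [333.79998779296875, 268.1000061035156], [330.6000061035156, 285.6000061035156]] z18 [[499.0, 318.0, 18.0]] [[544.0, 314.0], [495.0, 272.0], [452.0, 323.0], [502.0, 362.0]]
scene vee 284.0 [[194.6999969482422, 271.6000061035156], [205.3000030517578, 258.3999938964844], [227.60000610351562, 276.29998779296875], [217.0, 289.3999938964844]] z18 [[732.0, 149.0, 18.0]] [[764.0, 117.0], [716.0, 91.0], [701.0, 181.0], [747.0, 203.0]]
scene vee 191.0 [[240.89999389648438,
[... 1396 characters left out ...]
9389648438], [326.5, 175.6999969482422], [312.3999938964844, 187.1999969482422]] z18 [[725.0, 164.0, 18.0]] [[666.0, 235.0], [738.0, 301.0], [781.0, 97.0], [715.0, 44.0]]
side vee 145.0 [[312.70001220703125, 159.39999389648438], [320.3999938964844, 152.6999969482422], [339.5, 174.60000610351562], [331.79998779296875, 181.3000030517578]] z18 [[794.0, 146.0, 18.0]] [[758.0, 199.0], [799.0, 236.0], [829.0, 96.0], [791.0, 65.0]]
side vee 70.0 [[229.60000610351562, 148.39999389648438], [245.6999969482422, 146.60000610351562], [246.6999969482422, 155.39999389648438], [230.60000610351562, 157.1999969482422]] z18 [[486.0, 290.0, 18.0]] [[455.0, 318.0], [519.0, 320.0], [515.0, 262.0], [453.0, 260.0]]
```

View pics/scenec.png

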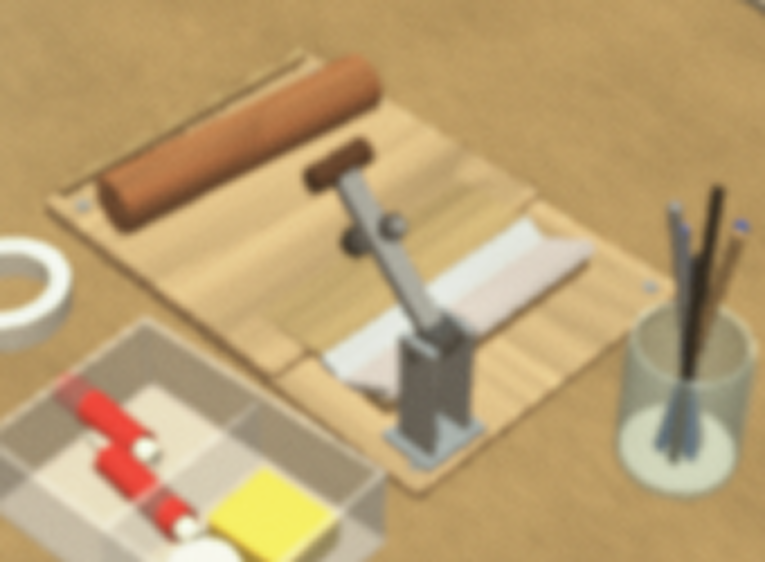

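The crop shows the rod at the stop-rib end, the lever raised over the far end of the vee, and the box and tape on the robot-far side. The rod centre is about (561,-58), the jig is turned about 9°, and the seat is about (523,136). Next I move above the jig for a wrist view.

>>> step_arm --rows '[[[0,0,-50],0],[[0,0,-90],0],[[-518,-447,-90],66],[[-518,-447,-90],66],[[-518,-447,-90],66],[[-518,-447,-90],66],[[-518,-447,-90],66],[[-518,-447,-90],66],[[-518,-447,-90],66],[[-518,-447,-90],66],[[-518,-447,-90],66],[[-518,-447,-90],66]]'

```text
time: 1.3
tool_pos: [434.9, 169.3, 332.1]
tcp_rot: [-180.0, -0.0, 99.7]
ft_force: [0.2, 1.1, -0.1]
finger_gap: 85.2
grip_force: 0.0
```

>>> step_arm --rows '[[[0,0,0],0],[[0,0,0],0],[[0,0,0],0]]'

```text
time: 1.6
tool_pos: [433.9, 171.9, 332.1]
tcp_rot: [-180.0, -0.0, 99.7]
ft_force: [0.3, -0.2, 0.8]
finger_gap: 85.4
grip_force: 0.0
```

```bash
python3 - <<'E'
from h import *
s=r.sense();print(s['time'],s['tool_pos'],s['tcp_rot'],s['ft_force'])
i=snapshot("wrist");print(get_calibration("wrist"))
cv2.imwrite("pics/w1.png",i)
E
```

```text
1.6 [433.91024457 171.85572732 332.05745566] [-1.79963162e+02 -2.44197337e-02  9.97115664e+01] [ 0.32042645 -0.21921995  0.84944044]
{'fovy': 71.82753483011858, 'cx': 254.01428048501688, 'cy': 193.56847943197974, 'dist': array([-0.06275895,  0.        ,  0.        ,  0.        ,  0.        ]), 'eye': array([424.06050316, 236.45318753, 463.2889343 ]), 'orientation': array([-14.96396762,   0.10427314,   9.80724839])}
```

View pics/w1.png

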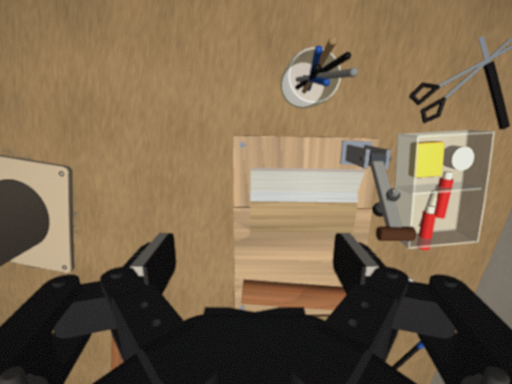

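The wrist view shows the vee at (306,187), the lever with its handle at (395,233), and the rod partly visible at (295,295). I shift to see all of it.

>>> step_arm --rows '[[[-50,30,0],0],[[-101,59,0],0],[[-101,59,0],0],[[-101,59,0],0],[[-101,59,0],0]]'

```text
time: 2.15
tool_pos: [509.0, 83.0, 332.2]
tcp_rot: [-180.0, -0.0, 99.7]
ft_force: [0.2, -0.1, 0.2]
finger_gap: 85.7
grip_force: 0.0
```

```bash
python3 - <<'E'
from h import *
s=r.sense();print(s['time'],s['tool_pos'],s['tcp_rot'])
c=cam("wrist");i=snapshot("wrist");cv2.imwrite("pics/w2.png",i)
np.savez("w2.npz",K=c[0],d=c[1],e=c[2],M=c[3])
cv2.imwrite("pics/w2c.png",cv2.resize(i[60:320,150:450],None,fx=2.6,fy=2.3,interpolation=cv2.INTER_CUBIC))
hsv=cv2.cvtColor(i,cv2.COLOR_BGR2HSV)
m=cv2.inRange(hsv,(3,130,50),(14,255,200))
for q in cv2.findContours(m,0,2)[0]:
    if cv2.contourArea(q)>100: print(cv2.contourArea(q),cv2.boxPoints(cv2.minAreaRect(q)).round(1).tolist())
E
```

```text
2.15 [508.99536255  82.95025648 332.15498973] [-1.79962546e+02 -4.11946439e-02  9.97475080e+01]
1217.0 [[75.0, 331.0], [106.0, 331.0], [106.0, 383.0], [75.0, 383.0]]
323.0 [[74.30000305175781, 269.0], [105.19999694824219, 264.5], [107.4000015258789, 279.5], [76.4000015258789, 283.8999938964844]]
2828.5 [[205.8000030517578, 253.60000610351562], [207.8000030517578, 229.89999389648438], [334.79998779296875, 240.8000030517578], [332.79998779296875, 264.5]]
473.5 [[338.0, 156.5], [339.20001220703125, 141.60000610351562], [376.70001220703125, 144.60000610351562], [375.5, 159.5]]
```

View pics/w2c.png

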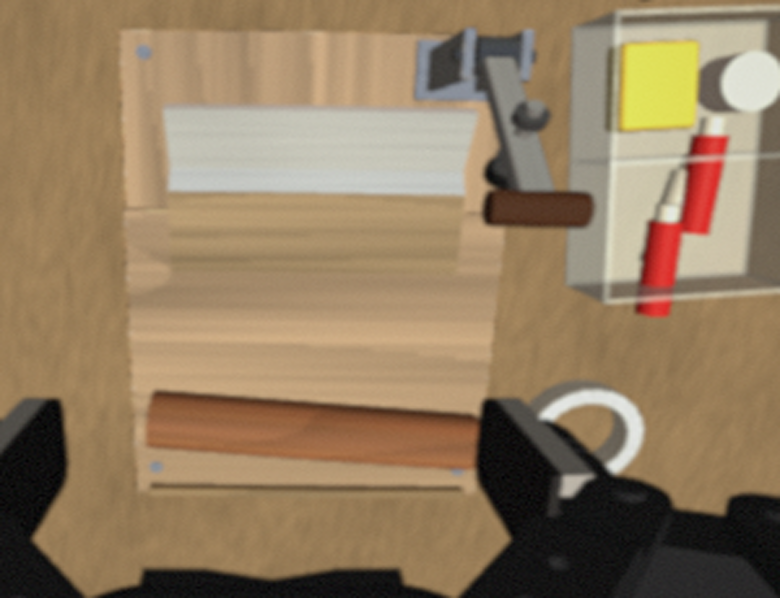

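The crop shows the vee's near edge from (168,192) to (463,195) and its far edge from (164,106) to (477,113). The rod runs from (150,420) to (478,442), and the handle spans (487,208) to (592,210).

```bash
python3 - <<'E'
from h import *
f=np.load("w2.npz");c=(f['K'],f['d'],f['e'],f['M'])
P=lambda *q:[(150+a/2.6,60+b/2.3) for a,b in q]
n=onz(c,P((168,192),(463,195)),19);fa=onz(c,P((164,106),(477,113)),33)
rib=onz(c,P((152,487),(465,489)),25)
for a in(n,fa,rib):print(a.round(1).tolist(),np.linalg.norm(a[1]-a[0]),np.degrees(np.arctan2(*(a[1]-a[0])[1::-1])))
th=np.arctan2(*((n[1]-n[0])+(fa[1]-fa[0]))[1::-1]);X=np.array([np.cos(th),np.sin(th),0]);Y=np.array([-X[1],X[0],0])
cr=(n[0]+n[1])/2;seat=cr+16*Y;seat[2]=35
print('seat from near',seat,'from far',(fa[0]+fa[1])/2-40*Y,np.degrees(th))
# rod ends midline; rod silhouette lies near centre height
rd=onz(c,P((150,420),(478,442)),37);print('rod',rd,np.degrees(np.arctan2(*(rd[1]-rd[0])[1::-1])))
S=lambda p:np.array([(p-seat)@X,(p-seat)@Y,p[2]])
b=np.array([[205.8,253.6],[207.8,229.9],[334.8,240.8],[332.8,264.5]])
rc=onz(c,[b.mean(0)],37)[0];print('rod mask',rc,S(rc),'rod eyes',S(rd.mean(0)),'rib',S(rib.mean(0)))
# handle: ray to plane jig x=85 around
e,d=ray(c,P((539.5,209)));d=d[0];t=((85-(e-seat)@X)/(d@X));h=e+t*d;print('handle',h,S(h))
for a in(.55,.65,.75,.85):
    q=seat+85*X+(70-115*np.cos(a))*Y;q[2]=87+115*np.sin(a);print(a,proj(c,q),P((539.5,209)))
E
```

```text
[[439.6, 103.7, 19.0], [625.7, 133.9, 19.0]] 188.5437787483153 9.230164805806087
[[431.2, 161.8, 33.0], [617.3, 189.8, 33.0]] 188.11873896002405 8.55079554370583
[[460.0, -132.2, 25.0], [683.1, -95.9, 25.0]] 226.02308272097397 9.248385248140762
seat from near [530.21573722 134.61459657  35.        ] from far [530.44265561 136.31164002  33.        ] 8.890863491832848
rod [[452.69714671 -67.00587501  37.        ]
 [676.57505386 -47.50242682  37.        ]] 4.978834969394374
rod mask [562.77241462 -56.74203091  37.        ] [   2.59078278 -194.08911347   37.        ] rod eyes [   4.35292577 -194.88311802   37.        ] rib [   2.41131475 -252.03910694   25.        ]
handle [615.74196374 137.858871   172.73047306] [ 85.         -10.01302845 172.73047306]
0.55 [[347.97290942 163.67172422]] [(357.5, 150.8695652173913)]
0.65 [[351.28248926 159.36563195]] [(357.5, 150.8695652173913)]
0.75 [[354.68361715 153.87169151]] [(357.5, 150.8695652173913)]
0.85 [[358.1283285  147.15379078]] [(357.5, 150.8695652173913)]
```

>>> step_arm --rows '[[[-48,6,0],0.6],[[-97,11,0],0.6],[[-146,17,30],0.6],[[-195,22,60],0.6],[[-195,22,100],0.6],[[-195,22,145],0.6],[[-195,22,190],0.6],[[-195,22,230],0.6],[[-195,22,260],0.6],[[-195,22,260],0.6],[[-195,22,260],0.6]]'

```text
time: 3.3
tool_pos: [564.0, -105.5, 73.0]
tcp_rot: [-180.0, -0.0, 99.2]
ft_force: [0.9, -0.7, 0.6]
finger_gap: 85.7
grip_force: 0.0
```

```bash
python3 - <<'E'
from h import *
s=r.sense();print(s['time'],s['tool_pos'],s['tcp_rot'],s['ft_force'])
c=cam("wrist");i=snapshot("wrist");cv2.imwrite("pics/w3.png",i)
E
```

```text
3.3 [ 563.9748923  -105.52076197   72.96433832] [-1.79975920e+02 -2.36543030e-02  9.91809971e+01] [ 0.89560597 -0.6733613   0.618503  ]
```

View pics/w3.png

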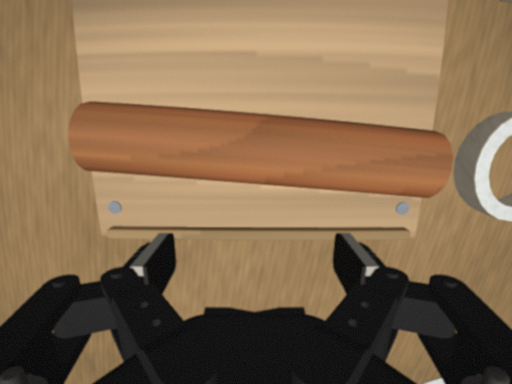

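The rod runs (70,135) to (450,165) ahead of the fingers, with the rib at row 232. I lower the fingers between the rod and the rib.

>>> step_arm --rows '[[[5,0,15],0],[[5,0,30],0],[[5,0,38],0],[[5,0,42],0],[[5,0,46],0],[[5,0,46],0]]'

```text
time: 3.95
tool_pos: [562.9, -102.0, 25.7]
tcp_rot: [-180.0, -0.0, 99.1]
ft_force: [-1.0, -0.1, -0.1]
finger_gap: 85.4
grip_force: 0.0
```

>>> step_arm --rows '[[[2,0,0],0],[[4,0,0],0],[[6,0,0],0],[[8,0,0],0],[[10,0,0],0]]'

```text
time: 4.45
tool_pos: [561.8, -91.9, 26.5]
tcp_rot: [180.0, 0.0, 99.1]
ft_force: [-0.1, 0.4, -0.5]
finger_gap: 85.2
grip_force: 0.0
```

>>> step_arm --rows '[[[2,0,0],0],[[4,0,0],0],[[6,0,0],0],[[8,0,0],0],[[10,0,0],0],[[12,0,0],0],[[14,0,0],0],[[16,0,0],0]]'

```text
time: 5.25
tool_pos: [559.1, -76.1, 26.3]
tcp_rot: [-180.0, -0.0, 99.1]
ft_force: [0.2, -0.1, 1.0]
finger_gap: 85.1
grip_force: 0.0
```

>>> step_arm --rows '[[[2,0,0],0],[[4,0,0],0],[[6,0,0],0],[[8,0,0],0],[[10,0,0],0],[[12,0,0],0],[[14,0,0],0],[[16,0,0],0]]'

```text
time: 6.05
tool_pos: [556.6, -60.3, 26.3]
tcp_rot: [-180.0, 0.0, 99.1]
ft_force: [0.4, -0.1, -0.0]
finger_gap: 85.3
grip_force: 0.0
```

```bash
python3 - <<'E'
from h import *
s=r.sense();print(s['time'],s['tool_pos'],s['ft_force'],s['wrist_torque'])
c=cam("wrist");i=snapshot("wrist");cv2.imwrite("pics/w4.png",i)
E
```

```text
6.05 [556.55576954 -60.28822211  26.313248  ] [ 0.39905217 -0.08983555 -0.02673123] [-0.01603649 -0.02406337  0.02156652]
```

View pics/w4.png

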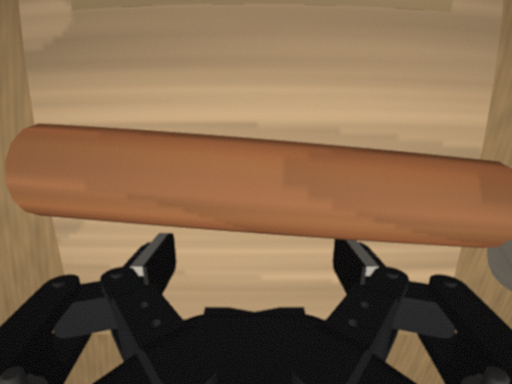

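The rod is close ahead of the fingers, still skewed, with the right finger near it at (345,240). I'll measure where it is.

```bash
cat >> h.py <<'E'
th=np.radians(9.1);X=np.array([np.cos(th),np.sin(th),0]);Y=np.array([-X[1],X[0],0]);seat=np.array([530.3,135.4,35])
S=lambda p:np.array([(p-seat)@X,(p-seat)@Y,p[2]])
def rod(n="wrist",img=None,lo=(3,120,50),h=37):
    c=cam(n);i=snapshot(n) if img is None else img
    m=cv2.inRange(cv2.cvtColor(i,cv2.COLOR_BGR2HSV),lo,(14,255,210))
    out=[]
    for q in cv2.findContours(m,0,2)[0]:
        if cv2.contourArea(q)>2000:
            # rows of top/bottom edges at columns: tangent rays of the cylinder -> centre line
            k=np.zeros_like(m);cv2.drawContours(k,[q],-1,255,-1)
            for u in range(120,400,20):
                v=np.flatnonzero(k[:,u])
                if len(v)<10: continue
                a=[]
                for vv in(v[0]-.5,v[-1]+.5):
                    e,d=ray(c,[(u,vv)]);d=d[0];dy=d@Y;dz=d[2];y0=(e-seat)@Y
                    a.append((np.arctan2(dz,dy),y0,e[2]))
                # tangent lines in the jig y-z plane, centre at height h from bisecting
                b=(a[0][0]+a[1][0])/2
                yc=a[0][1]+(h-a[0][2])/np.tan(b)
                e,d=ray(c,[(u,v.mean())]);d=d[0];t=(h-e[2])/d[2];x=(e+t*d-seat)@X
                out.append((x,yc))
    out=np.array(out);p=np.polyfit(out[:,0],out[:,1],1)
    return 'y at x=0 %.1f slope %.3f rad n=%d'%(p[1],p[0],len(out))
E
python3 - <<'E'
from h import *
print(S(r.sense()['tool_pos']),rod(img=cv2.imread("pics/w4.png")), r.sense()['time'])
E
```

```text
[  -5.0655322  -197.10320869   26.24708866] y at x=0 -160.8 slope -0.078 rad n=14 6.1
```

>>> step_arm --rows '[[[3,0,0],0],[[6,0,0],0],[[9,0,0],0],[[12,0,0],0],[[15,0,0],0],[[18,0,0],0],[[21,0,0],0],[[24,0,0],0],[[27,0,0],0],[[30,0,0],0],[[33,0,0],0],[[36,0,0],0]]'

```text
time: 7.3
tool_pos: [550.9, -24.6, 26.3]
tcp_rot: [180.0, -0.0, 99.1]
ft_force: [-0.4, 0.2, 0.2]
finger_gap: 85.5
grip_force: 0.0
```

>>> step_arm --rows '[[[3,0,0],0],[[6,0,0],0],[[9,0,0],0],[[12,0,0],0],[[15,0,0],0],[[18,0,0],0],[[21,0,0],0],[[24,0,0],0],[[27,0,0],0],[[30,0,0],0],[[33,0,0],0],[[36,0,0],0]]'

```text
time: 8.5
tool_pos: [545.2, 10.9, 26.3]
tcp_rot: [180.0, -0.0, 99.1]
ft_force: [0.3, 0.3, 0.2]
finger_gap: 85.5
grip_force: 0.0
```

```bash
python3 - <<'E'
from h import *
print(S(r.sense()['tool_pos']),rod(), r.sense()['time'])
E
```

```text
[  -4.9942469  -125.281956     26.30338227] y at x=0 -88.9 slope -0.077 rad n=14 8.55
```

>>> step_arm --rows '[[[2,0,0],0],[[4,0,0],0],[[6,0,0],0],[[8,0,0],0],[[10,0,0],0],[[12,0,0],0],[[14,0,0],0],[[16,0,0],0],[[18,0,0],0],[[20,0,0],0],[[22,0,0],0],[[24,0,0],0]]'

```text
time: 9.75
tool_pos: [541.4, 34.5, 26.3]
tcp_rot: [180.0, 0.0, 99.1]
ft_force: [0.2, -0.4, 0.4]
finger_gap: 85.3
grip_force: 0.2
```

>>> step_arm --rows '[[[2,0,0],0],[[4,0,0],0],[[6,0,0],0],[[8,0,0],0],[[10,0,0],0],[[12,0,0],0],[[14,0,0],0],[[16,0,0],0],[[18,0,0],0],[[20,0,0],0],[[22,0,0],0],[[24,0,0],0]]'

```text
time: 10.95
tool_pos: [537.6, 58.2, 26.3]
tcp_rot: [180.0, 0.0, 99.1]
ft_force: [-1.1, 0.3, 1.2]
finger_gap: 85.5
grip_force: 0.2
```

```bash
python3 - <<'E'
from h import *
i=snapshot("wrist");cv2.imwrite("pics/w5.png",i)
print(S(r.sense()['tool_pos']),rod(img=i,h=39), r.sense()['time'])
E
```

```text
[ -5.01990998 -77.09093536  26.28910524] y at x=0 -41.1 slope -0.074 rad n=14 11.0
```

View pics/w5.png

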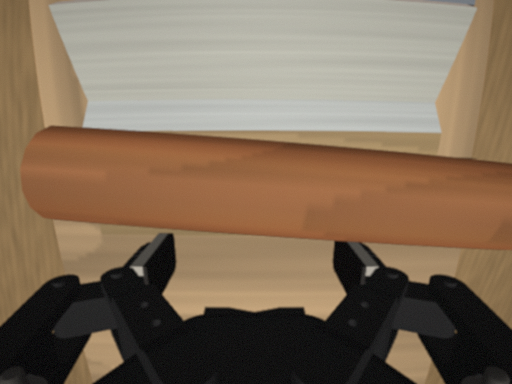

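The rod is on the ramp at y≈-41, still skewed, with both fingers behind it and the vee just ahead at rows 0–130.

>>> step_arm --rows '[[[2,0,0],0],[[4,0,0],0],[[6,0,0],0],[[8,0,0],0],[[10,0,0],0],[[12,0,0],0],[[14,0,0],0],[[16,0,0],0],[[18,0,0],0],[[20,0,0],0],[[22,0,0],0]]'

```text
time: 12.1
tool_pos: [534.1, 79.9, 26.3]
tcp_rot: [180.0, 0.0, 99.1]
ft_force: [0.1, -0.7, 0.4]
finger_gap: 85.3
grip_force: 0.2
```

```bash
python3 - <<'E'
from h import *
i=snapshot("wrist");cv2.imwrite("pics/w6.png",i)
print(S(r.sense()['tool_pos']),rod(img=i,h=40), r.sense()['time'])
E
```

```text
[ -5.01467937 -55.08625615  26.2838512 ] y at x=0 -19.3 slope -0.074 rad n=14 12.15
```

>>> step_arm --rows '[[[1,0,0],0],[[2,0,0],0],[[3,0,0],0],[[4,0,0],0],[[5,0,0],0],[[6,0,0],0],[[7,0,0],0]]'

```text
time: 12.85
tool_pos: [533.0, 86.8, 26.3]
tcp_rot: [-180.0, -0.0, 99.1]
ft_force: [0.5, -0.2, -0.9]
finger_gap: 85.4
grip_force: 0.0
```

```bash
python3 - <<'E'
from h import *
i=snapshot("wrist");cv2.imwrite("pics/w7.png",i)
print(S(r.sense()['tool_pos']),rod(img=i,h=38), r.sense()['time'],r.sense()['ft_force'])
E
```

```text
[ -5.01838447 -48.2971726   26.2859006 ] y at x=0 -1.8 slope -0.052 rad n=14 12.9 [ 0.49872027 -0.76639488 -0.55640984]
```

View pics/w7.png

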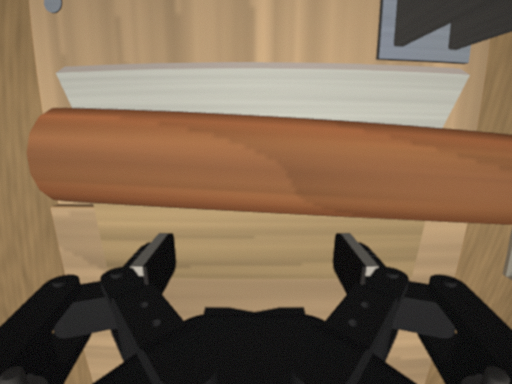

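The rod has dropped ahead of the fingers into the vee. I back off 15 mm, then check that it has settled.

>>> step_arm --rows '[[[-5,0,0],0],[[-10,0,0],0],[[-15,0,0],0],[[-15,0,0],0],[[-15,0,0],0]]'

```text
time: 13.4
tool_pos: [535.5, 71.5, 26.3]
tcp_rot: [180.0, -0.0, 99.0]
ft_force: [1.2, 0.6, 0.6]
finger_gap: 85.2
grip_force: 0.0
```

```bash
python3 - <<'E'
from h import *
i=snapshot("wrist");cv2.imwrite("pics/w8.png",i)
print(S(r.sense()['tool_pos']),rod(img=i,h=35), r.sense()['time'])
c=cam("wrist");print(proj(c,[seat-95*X,seat+95*X]))
m=cv2.inRange(cv2.cvtColor(i,cv2.COLOR_BGR2HSV),(3,120,50),(14,255,210))
q=max(cv2.findContours(m,0,2)[0],key=cv2.contourArea);l=q[q[:,0,0].argmin(),0];print(l,[S(p) for p in onz(c,[l],35)])
E
```

```text
[ -5.02296089 -63.68819424  26.29032042] y at x=0 0.2 slope -0.002 rad n=14 13.45
[[ 58.83403213 128.43347843]
 [464.68332922 128.88077332]]
[ 24 110] [array([-111.38008407,    8.94790984,   35.        ])]
```

The rod sits centred, with y 0.2 mm and slope -0.002. Now I rise, shut the fingers and go above the handle, which is at jig (85,-9) and z≈172 (lever about 0.82 rad).

>>> step_arm --rows '[[[-5,0,-40],0],[[-5,0,-85],0],[[-5,0,-130],0],[[-5,0,-175],0],[[-5,0,-194],0],[[15,30,-194],0],[[35,60,-194],0],[[54,90,-194],0],[[54,90,-194],0],[[54,90,-194],0],[[54,90,-194],0]]' --fingers 0 --squeeze 20

```text
time: 14.55
tool_pos: [615.2, 139.0, 220.2]
tcp_rot: [-180.0, 0.0, 99.1]
ft_force: [-0.7, 0.1, 0.6]
finger_gap: 0.2
grip_force: 0.0
```

```bash
python3 - <<'E'
from h import *
s=r.sense();print(S(s['tool_pos']),s['ft_force'],s['finger_gap'],s['time'])
i=snapshot("wrist");cv2.imwrite("pics/w9.png",i)
F=[]
for k in range(6):
    snapshot("scene");F.append(r.sense()['ft_force'])
print(np.mean(F,0),np.std(F,0))
E
```

```text
[ 84.44933006  -9.86132123 220.19521758] [-0.69866836  0.06033701  0.58283373] 0.2201548942672489 14.55
[0.05890723 0.3242897  0.29884571] [0.48031662 0.80593932 0.45607087]
```

View pics/w9.png

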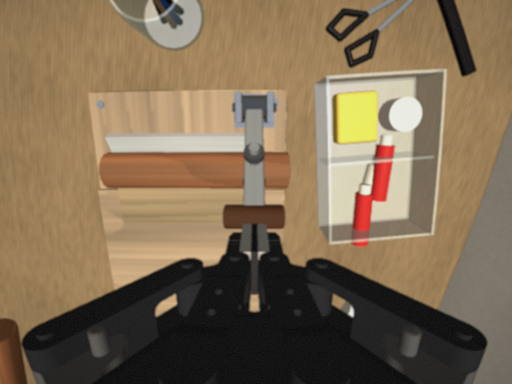

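The shut fingertips at (253,238) are in line with the lever bar at column 254, and the rod lies across under it. I start down along the handle's arc.

>>> step_arm --rows '[[[1,0,15],0],[[1.5,0,24],0],[[1.5,0,29],0],[[-3,0,34],0],[[-8,0,39],0],[[-12,0,44],0],[[-15,0,49],0],[[-18,0,53],0]]'

```text
time: 15.7
tool_pos: [618.8, 121.4, 168.1]
tcp_rot: [180.0, 0.0, 99.1]
ft_force: [-3.2, -0.4, 8.6]
finger_gap: 0.1
grip_force: 4.2
```

>>> step_arm --rows '[[[-3,0,5],0],[[-5.5,0,10],0],[[-8,0,15],0]]'

```text
time: 16.0
tool_pos: [620.2, 112.6, 153.4]
tcp_rot: [180.0, 0.1, 99.1]
ft_force: [-4.1, -4.7, 11.2]
finger_gap: -0.1
grip_force: 5.0
```

```bash
python3 - <<'E'
from h import *
s=r.sense();print(S(s['tool_pos']),s['ft_force'],s['finger_gap'],s['time'])
i=snapshot("wrist");cv2.imwrite("pics/w10.png",i[100:340,100:400])
E
```

```text
[ 85.15941783 -36.74038468 153.36319127] [-4.05640473 -4.73991278 11.1925328 ] -0.09051704699629165 16.0
```

View pics/w10.png

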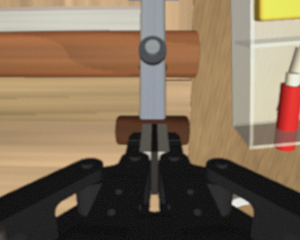

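Eleven views so far, one over the limit of ten, so I stop viewing pictures. The fingertips press squarely on the handle with the bar following. I continue down the arc to about 0.13 rad, above the earliest possible touch.

>>> step_arm --rows '[[[-1,0,4],0],[[-2,0,8],0],[[-3,0,12],0],[[-4,0,16],0],[[-5,0,20],0],[[-6,0,24],0],[[-6.5,0,27],0],[[-7,0,29],0]]'

```text
time: 16.85
tool_pos: [622.3, 105.5, 124.6]
tcp_rot: [179.8, 0.1, 99.1]
ft_force: [0.9, -4.5, 8.9]
finger_gap: -0.3
grip_force: 4.1
```

>>> step_arm --rows '[[[0,0,1],0]]'

```text
time: 16.95
tool_pos: [622.4, 105.4, 123.6]
tcp_rot: [179.8, 0.1, 99.1]
ft_force: [0.1, -5.3, 7.8]
finger_gap: -0.3
grip_force: 4.0
```

>>> step_arm --rows '[[[0,0,1],0]]'

```text
time: 17.05
tool_pos: [622.4, 105.5, 122.8]
tcp_rot: [179.8, 0.1, 99.1]
ft_force: [-0.2, -7.0, 7.7]
finger_gap: 0.2
grip_force: 4.1
```

>>> step_arm --rows '[[[0,0,1],0]]'

```text
time: 17.15
tool_pos: [622.4, 105.4, 121.8]
tcp_rot: [179.8, 0.1, 99.1]
ft_force: [0.3, -4.2, 6.4]
finger_gap: -0.0
grip_force: 3.9
```

>>> step_arm --rows '[[[0,0,1],0]]'

```text
time: 17.25
tool_pos: [622.4, 105.5, 120.8]
tcp_rot: [179.8, 0.1, 99.1]
ft_force: [-0.1, -5.5, 8.4]
finger_gap: 0.4
grip_force: 4.0
```

>>> step_arm --rows '[[[0,0,1],0]]'

```text
time: 17.35
tool_pos: [622.4, 105.5, 119.8]
tcp_rot: [179.8, 0.1, 99.1]
ft_force: [-0.6, -5.0, 7.2]
finger_gap: -0.1
grip_force: 3.8
```

>>> step_arm --rows '[[[0,0,1],0]]'

```text
time: 17.45
tool_pos: [622.4, 105.6, 118.8]
tcp_rot: [179.8, 0.1, 99.1]
ft_force: [-0.2, -5.4, 8.0]
finger_gap: 0.5
grip_force: 4.0
```

>>> step_arm --rows '[[[0,0,1],0]]'

```text
time: 17.55
tool_pos: [622.4, 105.5, 117.7]
tcp_rot: [179.8, 0.1, 99.1]
ft_force: [0.8, -6.6, 8.4]
finger_gap: 0.3
grip_force: 4.0
```

>>> step_arm --rows '[[[0,0,1],0]]'

```text
time: 17.65
tool_pos: [622.4, 105.6, 116.8]
tcp_rot: [179.8, 0.1, 99.1]
ft_force: [-0.1, -4.3, 6.7]
finger_gap: -0.1
grip_force: 3.8
```

>>> step_arm --rows '[[[0,0,1],0]]'

```text
time: 17.75
tool_pos: [622.4, 105.5, 115.7]
tcp_rot: [179.8, 0.1, 99.1]
ft_force: [1.3, -5.4, 7.0]
finger_gap: 0.2
grip_force: 3.8
```

>>> step_arm --rows '[[[0,0,1],0]]'

```text
time: 17.85
tool_pos: [622.4, 105.6, 114.7]
tcp_rot: [179.8, 0.1, 99.1]
ft_force: [1.6, -5.4, 7.4]
finger_gap: 0.3
grip_force: 3.8
```

>>> step_arm --rows '[[[0,0,1],0]]'

```text
time: 17.95
tool_pos: [622.4, 105.6, 113.7]
tcp_rot: [179.8, 0.1, 99.1]
ft_force: [-0.2, -5.8, 7.7]
finger_gap: -0.3
grip_force: 3.8
```

>>> step_arm --rows '[[[0,0,1],0]]'

```text
time: 18.05
tool_pos: [622.4, 105.5, 112.7]
tcp_rot: [179.8, 0.1, 99.1]
ft_force: [1.3, -5.4, 7.5]
finger_gap: 0.1
grip_force: 3.8
```

>>> step_arm --rows '[[[0,0,1],0]]'

```text
time: 18.15
tool_pos: [622.4, 105.6, 111.7]
tcp_rot: [179.8, 0.1, 99.1]
ft_force: [-0.3, -4.8, 7.2]
finger_gap: 0.2
grip_force: 3.7
```

>>> step_arm --rows '[[[0,0,1],0]]'

```text
time: 18.25
tool_pos: [622.4, 105.7, 110.7]
tcp_rot: [179.8, 0.1, 99.1]
ft_force: [0.4, -4.9, 7.6]
finger_gap: 0.1
grip_force: 3.7
```

>>> step_arm --rows '[[[0,0,1],0]]'

```text
time: 18.35
tool_pos: [622.4, 105.6, 109.7]
tcp_rot: [179.8, 0.1, 99.1]
ft_force: [1.1, -5.6, 7.5]
finger_gap: -0.0
grip_force: 3.7
```

>>> step_arm --rows '[[[0,0,1],0]]'

```text
time: 18.45
tool_pos: [622.4, 105.6, 108.7]
tcp_rot: [179.8, 0.1, 99.1]
ft_force: [1.5, -6.2, 7.0]
finger_gap: 0.3
grip_force: 3.7
```

>>> step_arm --rows '[[[0,0,1],0]]'

```text
time: 18.55
tool_pos: [622.4, 105.7, 107.7]
tcp_rot: [179.8, 0.1, 99.1]
ft_force: [1.3, -3.4, 6.3]
finger_gap: 0.1
grip_force: 3.6
```

>>> step_arm --rows '[[[0,0,1],0]]'

```text
time: 18.65
tool_pos: [622.4, 105.7, 106.7]
tcp_rot: [179.8, 0.1, 99.1]
ft_force: [0.8, -5.1, 7.4]
finger_gap: 0.2
grip_force: 3.6
```

>>> step_arm --rows '[[[0,0,1],0]]'

```text
time: 18.75
tool_pos: [622.4, 105.6, 105.6]
tcp_rot: [179.8, 0.1, 99.1]
ft_force: [1.2, -5.0, 6.7]
finger_gap: -0.2
grip_force: 3.6
```

>>> step_arm --rows '[[[0,0,1],0]]'

```text
time: 18.85
tool_pos: [622.4, 105.6, 104.6]
tcp_rot: [179.8, 0.1, 99.1]
ft_force: [1.7, -5.9, 6.3]
finger_gap: -0.5
grip_force: 3.6
```

>>> step_arm --rows '[[[0,0,1],0]]'

```text
time: 18.95
tool_pos: [622.4, 105.6, 103.6]
tcp_rot: [179.8, 0.1, 99.1]
ft_force: [0.9, -4.7, 7.1]
finger_gap: 0.1
grip_force: 3.6
```

>>> step_arm --rows '[[[0,0,1],0]]'

```text
time: 19.05
tool_pos: [622.4, 105.6, 102.6]
tcp_rot: [179.8, 0.1, 99.1]
ft_force: [0.9, -5.7, 7.2]
finger_gap: 0.4
grip_force: 3.7
```

>>> step_arm --rows '[[[0,0,1],0]]'

```text
time: 19.15
tool_pos: [622.5, 105.5, 101.7]
tcp_rot: [179.8, 0.1, 99.1]
ft_force: [0.2, -5.9, 7.5]
finger_gap: 0.0
grip_force: 4.0
```

>>> step_arm --rows '[[[0,0,1],0]]'

```text
time: 19.25
tool_pos: [622.5, 105.5, 100.8]
tcp_rot: [179.8, 0.1, 99.1]
ft_force: [-0.7, -5.7, 8.6]
finger_gap: 0.4
grip_force: 4.4
```

Grip force and Fz start rising at z≈102.7, which is the touch. The target is about 96.2.

>>> step_arm --rows '[[[0,0,1],0]]'

```text
time: 19.35
tool_pos: [622.5, 105.5, 99.9]
tcp_rot: [179.8, 0.1, 99.1]
ft_force: [-0.9, -5.6, 9.5]
finger_gap: -0.3
grip_force: 4.8
```

>>> step_arm --rows '[[[0,0,1],0]]'

```text
time: 19.45
tool_pos: [622.5, 105.5, 99.0]
tcp_rot: [179.8, 0.1, 99.1]
ft_force: [-0.7, -5.5, 10.3]
finger_gap: 0.2
grip_force: 5.2
```

>>> step_arm --rows '[[[0,0,1],0]]'

```text
time: 19.55
tool_pos: [622.5, 105.5, 98.1]
tcp_rot: [179.8, 0.1, 99.1]
ft_force: [-0.8, -7.2, 11.4]
finger_gap: -0.2
grip_force: 5.6
```

>>> step_arm --rows '[[[0,0,1],0]]'

```text
time: 19.65
tool_pos: [622.6, 105.5, 97.2]
tcp_rot: [179.8, 0.1, 99.1]
ft_force: [-1.6, -6.0, 12.6]
finger_gap: -0.1
grip_force: 5.9
```

The squeeze is about 3.4–4 mm of 8. I stop here and lift straight off.

>>> step_arm --rows '[[[0,0,-1],0],[[0,0,-3],0],[[0,0,-7],0],[[0,0,-15],0],[[0,0,-30],0],[[0,0,-60],0],[[0,0,-100],0],[[-20,0,-140],0],[[-45,0,-180],0],[[-45,0,-200],0],[[-45,0,-200],0],[[-45,0,-200],0]]'

```text
time: 20.85
tool_pos: [628.3, 62.6, 296.3]
tcp_rot: [179.9, 0.0, 99.1]
ft_force: [-0.2, 0.5, -1.2]
finger_gap: -0.1
grip_force: 0.0
```

```bash
python3 - <<'E'
from h import *
s=r.sense();print(s['time'],S(s['tool_pos']),s['ft_force'])
for n in("wrist","scene","side"):
    c=cam(n);i=snapshot(n);cv2.imwrite(f"pics/end_{n}.png",i)
    hsv=cv2.cvtColor(i,cv2.COLOR_BGR2HSV);m=cv2.inRange(hsv,(3,100,30),(16,255,210))
    for q in cv2.findContours(m,0,2)[0]:
        A=cv2.contourArea(q);ct,wh,an=cv2.minAreaRect(q);p=S(onz(c,[ct],35)[0]);p2=S(onz(c,[ct],80)[0])
        if A>50 and abs(p[0])<150 and abs(p[1])<110:print(n,A,np.round(ct),np.round(wh,1),'z35',p.round(1),'z80',p2.round(1))
E
```

```text
20.85 [ 85.21187698 -87.42541165 296.27110184] [-0.17078067  0.4830757  -1.15030976]
wrist 360.0 [252. 140.] [14. 33.] z35 [ 84.2 -46.7  35. ] z80 [ 84.4 -43.9  80. ]
wrist 3686.0 [184. 107.] [ 32. 125.] z35 [-14.1   0.1  35. ] z80 [-2.5 -2.5 80. ]
wrist 718.0 [272. 106.] [32. 24.] z35 [111.8   1.   35. ] z80 [108.9  -1.7  80. ]
scene 302.5 [245. 253.] [15.3 25.2] z35 [94.3  0.5 35. ] z80 [125.7  33.4  80. ]
scene 509.0 [276. 231.] [14.2 43.4] z35 [-34.4  -0.9  35. ] z80 [ 4.2 32.1 80. ]
side 611.5 [259. 171.] [12.1 62.2] z35 [13.6  1.1 35. ] z80 [ -4.6 -52.   80. ]
```

```bash
python3 -c "
from bench import r
print(r.hand_in())"
```

```text
the job is handed in; nothing more can be done
None
```

The rod is centred in the vee (about 1 mm or less off across it, about 13 mm from the middle along it), with the lever left holding it at an estimated 7–8 N and the arm clear; I handed the job in at about 21 s, with no verdict shown, and I viewed 11 pictures against the limit of 10.

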